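# Reload a dry box: open its clamp, swap the desiccant, pack the seed cases, reseal

## Task

Open the clamped dry box (turn its wing knob back, lift the lid off and lay it aside), take the spent desiccant canister out onto the bench, and put the fresh canister and every grey seed case in. Then fit the lid again, press it down into the rubber seal until it sits fully home and level on the rim, and turn the wing knob clockwise until it clicks past its detent with its cross bar under both hooks; leave the other things on the bench where they are.

Things in the scene. Friction and masses are not known exactly. Their poses are not given: they have to be found in the camera images.
- drybox: White rectangular tray at the right of the bench, fixed to it. Outside 128 mm (its x) by 164 mm (its y), inside 116 x 152 mm, walls 6 mm, inner floor 5 mm above the bench. Origin: centre of the underside, z up. A steel hook stands mid-way along each long side (x = +-59 to 74 mm, 18 mm wide), up to 78 mm above the bench. Four things (cases, canister) fit standing, two by two, long side along its y.
- drybox_rim (a point): Centre of the dry box's mouth, at the height of the rim (56 mm above the bench); axes as the box. Under the rim a springy black rubber strip stands 4 mm inward from each inner wall; it gives way outward when the lid's plug is pushed in. (Overhead: a wall shelf 0.82 m above the bench covers x 0.02 to 0.70 m, y over 0.21 m; mind a tall arm's elbow.)
- lid: Loose white lid, about 0.4 kg: flange 132 (its x) x 168 (its y) x 6 mm over a plug 111 x 147 mm, 12 mm deep, lower edge chamfered. Origin: centre of the plug's underside, z up. It starts closed on the box, origin 44 mm above the bench; fits either way round, 26 mm notches pass the hooks. Unclamped, it lifts straight off with a few N. Laid on again it stays about 4 mm proud; 10 to 20 N down at its middle push it home.
- clamp (a joint): Angle of the knob on the lid, rad; grows clockwise seen from above. 0: cross bar (128 mm long, turns with the knob) 1.25 rad off the lid's x axis, clear of the hooks; 1.25 (end stop, start): bar along the lid's x, both ends under the hooks; clear below 0.9. A spring plunger resists from 0.8 to 1.25, either way (up to 0.25 N m): past 1.03 it snaps on to 1.25, below that back to 0.8. With the lid proud the bar strikes the hooks.
- clamp_grip (a point): On the knob's axis, at the lid's centre, inside its black wing: the wing is 46 mm long (along this point's x axis, which turns with the knob and lies along the bar), 13 mm wide, 24 mm tall; its top is 10 mm above this point, 56 mm above the lid's origin. A disc of 18 mm radius lies right below the wing. Grip the wing across its width from above: to carry the lid and to turn the knob.
- case_1: Grey plastic seed case, a closed box 20 mm thick (its x axis), 64 mm long (its y axis) and 34 mm tall, 0.06 kg, standing on a long edge on the bench in front of the box and to its left. Origin: centre of its underside; z up. Two or three of the three alike are present.
- case_2: Grey plastic seed case, a closed box 20 mm thick (its x axis), 64 mm long (its y axis) and 34 mm tall, 0.06 kg, standing on a long edge on the bench in front of the box and to its left. Origin: centre of its underside; z up. Two or three of the three alike are present.
- case_3: Grey plastic seed case, a closed box 20 mm thick (its x axis), 64 mm long (its y axis) and 34 mm tall, 0.06 kg, standing on a long edge on the bench in front of the box and to its left. Origin: centre of its underside; z up. Two or three of the three alike are present.
- desiccant_old: The spent desiccant canister, perforated bare aluminium, 20 mm thick (its x axis), 60 mm long (its y axis), 32 mm tall, 0.08 kg. It stands on a long edge inside the closed box, near the -x, -y corner, its long side along the box's y. Origin: centre of its underside; z up. Any free place on the bench outside the box will do for it.
- desiccant_new: The fresh desiccant canister, alike, standing on the bench among the seed cases. Origin: centre of its underside; z up.
- beaker: Bystander: clear beaker, 70 mm wide, 81 mm tall, at the left. Origin: centre of its underside. Leave alone.
- hygrometer: Bystander: white standing hygrometer, 68 x 16 x 62 mm, at the left. Origin: centre of its underside. Leave alone.
- funnel: Bystander: blue funnel standing on its mouth, 69 mm wide, 79 mm tall, at the left. Origin: centre of its underside. Leave alone.

How it is judged (in metres and radians):
On the way, in this order (a step that is already met when the one before it is completed fails the run):
1. the lid has been taken off the box and laid aside (horizontal distance between lid and drybox above 0.12 m and height (world z) of lid below 0.06 m), for 0.2 s.
2. the spent canister is out on the bench, the fresh one and every case that is present are inside the box (x of case_1 in the frame of drybox between -0.058 and 0.058 m and y of case_1 in the frame of drybox between -0.076 and 0.076 m and z of case_1 in the frame of drybox between -0.004 and 0.042 m and x of case_2 in the frame of drybox between -0.058 and 0.058 m and y of case_2 in the frame of drybox between -0.076 and 0.076 m and z of case_2 in the frame of drybox between -0.004 and 0.042 m and x of case_3 in the frame of drybox between -0.058 and 0.058 m and y of case_3 in the frame of drybox between -0.076 and 0.076 m and z of case_3 in the frame of drybox between -0.004 and 0.042 m and x of desiccant_new in the frame of drybox between -0.058 and 0.058 m and y of desiccant_new in the frame of drybox between -0.076 and 0.076 m and z of desiccant_new in the frame of drybox between -0.004 and 0.042 m and (not (x of desiccant_old in the frame of drybox between -0.071 and 0.071 m) or not (y of desiccant_old in the frame of drybox between -0.088 and 0.088 m)) and height (world z) of desiccant_old below 0.035 m), for 0.2 s.
3. the lid is pressed home, level on the rim (x of lid in the frame of drybox between -0.004 and 0.004 m and y of lid in the frame of drybox between -0.004 and 0.004 m and z of lid in the frame of drybox between 0.04 and 0.0462 m and angle between lid's own z axis and vertical below 0.02 rad), for 0.2 s.
4. the knob has clicked past its detent (value of joint clamp above 1.15 rad), for 0.2 s.
At the end, for the whole second after the job is handed in: Every present case and the fresh canister are inside the box below the lid, the spent canister is on the bench outside it, the lid sits on the rim (within 2.2 mm of fully home, 4 mm of centred and 0.02 rad of level), the knob stands past its detent (over 1.15 of 1.25 rad), and all is at rest (all of step 2 and all of step 3 and value of joint clamp above 1.15 rad and linear speed of each of case_1, case_2, case_3, lid, desiccant_new, desiccant_old below 0.02 m/s); the robot touches nothing.
It fails at once if the beaker is pushed more than 40 mm (distance of beaker from where it was at the start of the episode above 0.04 m).
It fails at once if the hygrometer is pushed more than 40 mm (distance of hygrometer from where it was at the start of the episode above 0.04 m).
It fails at once if the funnel is pushed more than 40 mm (distance of funnel from where it was at the start of the episode above 0.04 m).
Of case_1, case_2, case_3 only 2 to 3 are there at a start; the rules pass over those that are not, and their reading is None.
At some moment in a run one of case_1, case_2, case_3, desiccant_new, lid may be knocked a few centimetres aside while the robot is not near it.
Once in a run the grip may slacken for a moment while it holds something.
It also fails if it takes over 210 s, if anything falls off the work surface, if the arm or the gripper's body presses on something with over 40 N, if the wrist force passes 120 N, or if a joint passes its speed limit or range.

## Robot

A 6-joint arm with a two-finger parallel gripper is mounted at the origin on the work surface; the furniture and walls round the work are solid. World frame = base frame: x ahead of the robot, y to its left, z up, the work surface at z = 0. Lengths are in mm, angles in rad, forces in N, time in s.
With the tool pointing down it reaches from about 400 to 925 mm from the base axis. Payload 12.5 kg.
Tool frame: the origin (TCP) lies at the very end of the fingers, on their centre line; the grasp point (between the pads) lies 19 mm behind it; z points along the fingers, y is the line along which they close (so a half turn about z gives the same grasp; the last joint's range is limited). The gripper opens to 95 mm and grips with 3 to 60 N. Pads are 20 mm wide; open, the fingers measure 119 mm over their backs; the gripper's body (75 mm by 180 mm) begins 59 mm behind the grasp point.
Start: joints at [-1.334, 0.491, 1.559, -0, 1.092, -0.106], TCP at [210.102, -588.646, 214.661] pointing down, gripper open.
Joint ranges: [-3.1, 3.1], [-0.84, 2.19], [0.05, 2.79], [-1.13, 4.28], [0.06, 2.93], [-2.69, 2.69]. Speed limits (rad/s): [2.22, 2.22, 2.79, 3.14, 3.14, 3.14].

## Interface

Orientations are given as [roll, pitch, yaw] about the fixed x, y, z axes, in that order (R = Rz(yaw) Ry(pitch) Rx(roll)).
In Python, from cell import state, imaging, env, spot_in, mark_of gives the robot as it stands. The module is installed in compiled form; this text tells all that it offers.
- The arm moves only by the tool step_arm, never from a script. Its argument "increments" is a list of rows, each an object with "slide": the shift along the tool's x, y, z in m, a list of three; "roll": the turn about the tool's z in rad. A call has 1 to 5 rows; each row is the pose to reach, as a shift and turn from the pose commanded when the call began, along the tool's axes at that moment; what a row does not reach only later rows make up. A row lasts 1/8 s, in which the tool goes at most 62.5 mm and 10.7 degrees, less where a joint would pass 70% of its speed; a pose out of reach is approached as far as the arm can. A call with a gripper value outside its range is refused whole. "fingers" is the opening, from 0 (shut) to 1 (fully open), set as the call begins (left out, the last holds). The fingers move at their own pace and stop on an object; the grip force is fixed at half the most. Time passes only in rows, so rows that repeat a pose let the fingers close. It gives the time, the measured TCP pose, the force, the opening and the grip force at its end, in the units of the state.
- state(): the state, without advancing time (a new reading comes with each control period).
- imaging.read_camera(name): name is "side" or "top" or "wrist"; returns a dict with "color" (480x640x3 uint8, red, green, blue), "z_map" (480x640 float32, mm along the optical axis (not along the pixel's ray), 0 where there is no reading), "intrinsics" (3x3 intrinsics, pixels), "camera_from_world" (4x4, takes a point from world to camera coordinates). Camera axes: x right, y up, looking along -z (the intrinsics and any distortion apply to the point x, -y, -z); pixel columns grow to the right and rows downward; lengths in mm; the calibration is good to about 2 mm. A picture is of the moment at which its call begins.
- env.job_done(): hands the job in; it is judged then, once.
Trained networks look in the newest picture that a camera, given by its name, has taken for a name from the list of things; names that differ only in an ending like _2 or _b are one class to them, and where a whole thing is asked for, a point or a joint stands for the part that bears it (a point fixed in the world has none). Each returns a list of dicts, best first, with "confidence" (0 to 1); they miss things now and then, are a little off and sometimes report something else, mostly with a low value. They report only what shows in the picture. A call takes as long as a camera call.
- spot_in(camera, target): "bbox" ([left, top, right, bottom] in pixels, round what is visible of it).
- mark_of(camera, target): "uv" ([column, row] in pixels: a listed point, or the origin of a listed thing).
The state is a dict: "t": time; "joints": joint angles; "qvel": joint speeds; "tau": joint torques, N m; "eef_pos": TCP position; "tcp_rot": TCP orientation; "ft_force": force on the tool from outside, world axes, zero at the start; "moment": the same for the moment, N m; "opening": opening from 0.0 (shut) to 1.0 (fully open); "grip_force": force on a finger pad.
Only numpy, scipy, OpenCV 4.12 (cv2) and the standard library are available. Lean on these libraries where they do the work, as an engineer would, in place of code of your own. Each camera call takes 0.05 s, during which the arm holds its last target. There are 200 camera calls.

## Working session

There is one attempt and no reset: what is moved stays moved. The work goes in short steps, Python scripts to look and compute and a tool call to move; the robot and the scene stay as the last step left them, time stands still between calls to the robot, and variables do not carry over. Pictures are saved under pics/ and viewed, at most 14 in all, crops included, and the job is handed in when it is done.

Besides the shell and the picture viewer there is one more tool, called after "Emit:" by a JSON object that holds its "fn" and its "kwargs". step_arm: Moves the arm, as the interface text tells. Its arguments: {"type":"object","properties":{"increments":{"type":"array"},"fingers":{"type":"number"}},"required":["increments"]}

```bash
mkdir -p pics; ls; cat > h.py <<'E'
import numpy as np, cv2, json
from cell import state, imaging, env, spot_in, mark_of
def cam(n):
    return imaging.read_camera(n)
def save(c,name,crop=None):
    im=c['color'][:,:,::-1]
    if crop: im=im[crop[1]:crop[3],crop[0]:crop[2]]
    cv2.imwrite('pics/'+name+'.png',im)
def world(c):
    """HxWx3 world points (mm)"""
    K=c['intrinsics'];z=c['z_map'].astype(float);h,w=z.shape
    u,v=np.meshgrid(np.arange(w),np.arange(h))
    P=np.stack([(u-K[0,2])/K[0,0]*z,-(v-K[1,2])/K[1,1]*z,-z],-1)
    T=np.linalg.inv(c['camera_from_world'])
    W=P@T[:3,:3].T+T[:3,3]; W[z==0]=np.nan
    return W
def blobs(W,lo,hi,box,minpix=30):
    m=(W[...,2]>lo)&(W[...,2]<hi)&(W[...,0]>box[0])&(W[...,0]<box[1])&(W[...,1]>box[2])&(W[...,1]<box[3])
    n,l,s,_=cv2.connectedComponentsWithStats(m.astype(np.uint8),connectivity=4)
    out=[]
    for i in range(1,n):
        if s[i,4]<minpix: continue
        p=W[l==i]; r=cv2.minAreaRect(p[:,:2].astype(np.float32))
        out.append((s[i].tolist(),np.round(p.mean(0),1).tolist(),[np.round(x,1).tolist() for x in r]))
    return out
E
python3 - <<'E'
from h import *
s=state();print({k:np.round(v,3).tolist() for k,v in s.items()})
for n in('top','side'):
    c=cam(n);save(c,n+'0');W=world(c)
    np.savez(n+'0.npz',W=W,c=c['color'])
    print(n,np.linalg.inv(c['camera_from_world'])[:3,3],c['intrinsics'][0])
    for t in('drybox','lid','case_1','desiccant_new','beaker','hygrometer','funnel','clamp_grip'):
        for d in spot_in(n,t):
            print(t,np.round(d['bbox']),round(d['confidence'],2))
    if n=='top':
        for b in blobs(W,20,45,(200,900,-600,600)): print(b)
E
```

```text
pics
{'t': 0.0, 'joints': [-1.334, 0.492, 1.559, -0.0, 1.092, -0.106], 'qvel': [-0.001, -0.001, 0.0, 0.001, 0.0, -0.001], 'tau': [0.004, -61.263, -25.818, 0.069, 0.048, -0.0], 'eef_pos': [210.036, -588.393, 214.054], 'tcp_rot': [-3.14, -0.0, 0.343], 'ft_force': [0.04, 0.18, -0.137], 'moment': [0.013, -0.058, 0.001], 'grip_force': 0.0, 'opening': 1.0}
top [ 400.421273    -64.68967084 1056.1545545 ] [507.06477871   0.         327.77857604]
drybox [376. 158. 456. 239.] 0.65
lid [376. 167. 463. 232.] 0.87
case_1 [328. 282. 361. 294.] 0.85
case_1 [422. 281. 458. 298.] 0.74
case_1 [166. 214. 208. 253.] 0.51
desiccant_new [280. 288. 303. 297.] 0.51
beaker [166. 214. 206. 254.] 0.94
hygrometer [208. 243. 232. 277.] 0.69
hygrometer [332. 282. 361. 294.] 0.41
funnel [197. 185. 231. 216.] 0.96
clamp_grip [412. 172. 427. 225.] 0.77
([64, 68, 23, 244, 1681], [627.1, 440.2, 31.3], [[645.9, 439.3], [507.4, 8.7], 0.1])
([201, 187, 21, 22, 316], [623.4, 162.8, 29.8], [[625.8, 165.3], [44.1, 41.9], 3.4])
([161, 190, 25, 25, 120], [605.8, 230.4, 33.0], [[607.5, 234.7], [23.1, 60.3], 48.8])
([376, 194, 
[... 882 characters left out ...]
1.1, 32.7], [[361.4, 345.0], [89.6, 17.4], 15.9])
([365, 333, 48, 49, 681], [301.7, -200.1, 24.8], [[302.8, -199.3], [93.8, 93.8], 60.7])
([57, 345, 13, 68, 503], [260.6, 439.9, 31.2], [[263.4, 438.8], [7.9, 126.4], 89.8])
side [ 282.23873325 -570.19688115  728.18249158] [442.17590411   0.         316.45953581]
drybox [359. 285. 471. 380.] 0.95
lid [365. 259. 476. 362.] 0.73
case_1 [280. 283. 301. 316.] 0.9
case_1 [323. 366. 354. 406.] 0.64
case_1 [390. 287. 448. 323.] 0.25
desiccant_new [257. 243. 279. 277.] 0.78
beaker [260. 155. 293. 195.] 0.72
hygrometer [253. 187. 285. 217.] 0.6
funnel [305. 162. 330. 198.] 0.96
clamp_grip [390. 288. 449. 322.] 0.97
clamp_grip [282. 282. 302. 313.] 0.63
```

View pics/top0.png

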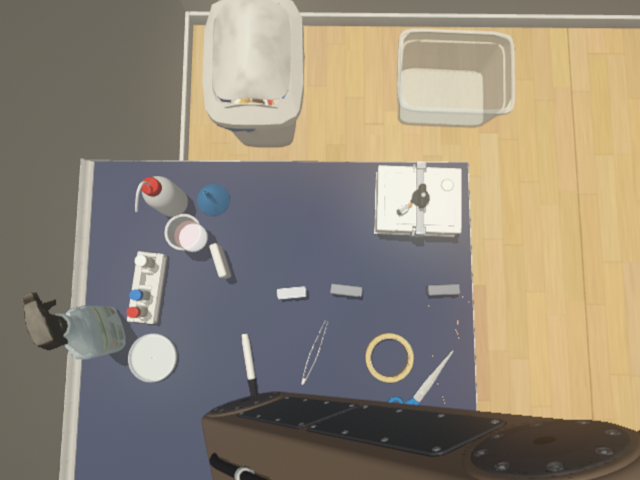

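View pics/side0.png

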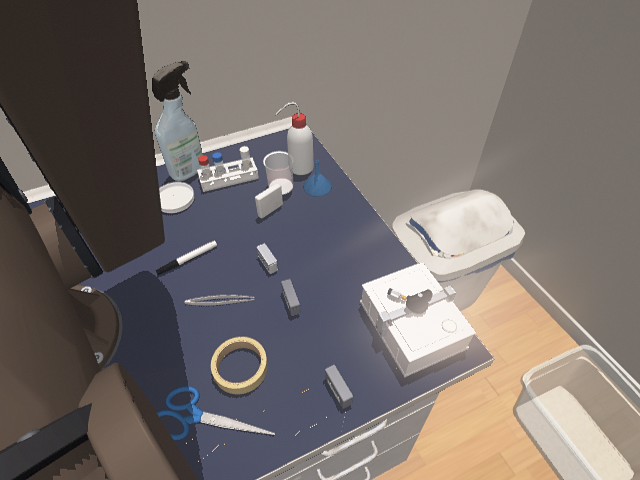

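```bash
python3 - <<'E'
from h import *
W=np.load('top0.npz')['W']
for n,lo,hi in(('flange',55,66),('bar/disc',66,85),('wing',92,110),('all',55,75)):
    print(n)
    for b in blobs(W,lo,hi,(480,700,-420,-150),20): print(b)
W=np.load('side0.npz')['W']
print('side')
for n,lo,hi in(('flange',55,66),('wing',92,110),('low',20,45)):
    print(n)
    for b in blobs(W,lo,hi,(380,700,-420,50),20): print(b)
E
```

```text
flange
([377, 165, 40, 66, 2215], [618.9, -211.9, 62.7], [[619.4, -213.9], [78.1, 132.6], 88.9])
([423, 167, 38, 66, 2167], [614.1, -306.7, 62.6], [[616.4, -305.5], [75.5, 133.4], 87.4])
bar/disc
([396, 161, 30, 74, 626], [612.9, -251.5, 73.8], [[617.8, -239.9], [55.3, 146.3], 88.0])
([426, 191, 4, 13, 39], [617.1, -272.8, 75.9], [[616.9, -274.0], [24.0, 7.5], 0.7])
wing
([418, 183, 8, 24, 164], [616.5, -258.0, 99.5], [[617.5, -258.0], [12.6, 45.0], 88.8])
all
([377, 165, 84, 70, 4946], [616.6, -258.8, 63.3], [[614.2, -258.8], [168.1, 140.5], 88.6])
side
flange
([362, 262, 81, 52, 2017], [614.0, -210.7, 62.2], [[616.6, -213.5], [75.4, 133.1], 88.8])
([387, 296, 89, 67, 3193], [611.0, -307.2, 62.3], [[616.3, -303.7], [82.4, 138.9], 88.2])
([377, 318, 8, 11, 27], [542.1, -260.3, 60.5], [[541.7, -258.6], [4.5, 17.9], 10.3])
wing
([407, 289, 26, 16, 208], [613.0, -261.8, 98.3], [[613.7, -260.7], [13.2, 46.2], 89.3])
low
([256, 243, 21, 25, 263], [427.5, -8.1, 30.1], [[428.1, -5.4], [20.5, 59.7], 5.0])
([281, 279, 19, 32, 336], [432.1, -118.3, 32.4], [[433.1, -115.0], [63.9, 20.4], 83.1])
([362, 292, 16, 29, 142], [552.8, -206.1, 32.9], [[552.4, -205.9], [59.7, 3.5], 87.3])
([375, 323, 97, 49, 607], [583.8, -322.3, 33.0], [[587.1, -323.9], [71.1, 164.4], 53.9])
([325, 365, 29, 40, 522], [433.5, -313.9, 32.6], [[434.6, -311.5], [20.7, 64.0], 2.8])
```

The top and side views show the box lid with its wing at (421,198) top. The grey cases are at (346,291) and (443,291), and the fresh canister is at (291,293). The free bench area for the lid is around (330,220).

```bash
cat >> h.py <<'E'
def cur():
    s=state();return [*s['eef_pos'],s['tcp_rot'][2]]
def plan(start,wps,step=50.,dyaw=0.16):
    """start/wps: x,y,z(mm),yaw. prints step_arm calls (tool down)."""
    rows=[];p=np.array(start,float)
    for w in wps:
        w=np.array(w,float);d=w-p;d[3]=(d[3]+np.pi)%(2*np.pi)-np.pi
        n=max(1,int(np.ceil(max(np.linalg.norm(d[:3])/step,abs(d[3])/dyaw))))
        rows+=[p+d*k/n for k in range(1,n+1)];p=p+d
    b=np.array(start,float)
    for i in range(0,len(rows),5):
        out=[]
        for r in rows[i:i+5]:
            d=r-b;c,s=np.cos(b[3]),np.sin(b[3])
            sl=[(d[0]*c+d[1]*s)/1e3,(d[0]*s-d[1]*c)/1e3,-d[2]/1e3]
            out.append({'slide':[round(float(x),4) for x in sl],'roll':round(float(-d[3]),3)})
        print(json.dumps(out));b=rows[i:i+5][-1]
    print('end',np.round(b,3))
E
python3 -c "
from h import *
plan(cur(),[(616,-259,215,-.02)])"
```

```text
[{"slide": [0.0448, -0.0158, -0.0], "roll": 0.033}, {"slide": [0.0896, -0.0316, -0.0001], "roll": 0.066}, {"slide": [0.1345, -0.0475, -0.0001], "roll": 0.099}, {"slide": [0.1793, -0.0633, -0.0001], "roll": 0.132}, {"slide": [0.2241, -0.0791, -0.0002], "roll": 0.165}]
[{"slide": [0.0416, -0.023, -0.0], "roll": 0.033}, {"slide": [0.0832, -0.0459, -0.0001], "roll": 0.066}, {"slide": [0.1249, -0.0689, -0.0001], "roll": 0.099}, {"slide": [0.1665, -0.0919, -0.0001], "roll": 0.132}, {"slide": [0.2081, -0.1148, -0.0002], "roll": 0.165}]
[{"slide": [0.0373, -0.0295, -0.0], "roll": 0.033}]
end [ 6.16e+02 -2.59e+02  2.15e+02 -2.00e-02]
```

Emit:
{"fn": "step_arm", "kwargs": {"increments": [{"slide":[0.045,-0.016,0],"roll":0.033},{"slide":[0.09,-0.032,0],"roll":0.066},{"slide":[0.135,-0.048,0],"roll":0.099},{"slide":[0.179,-0.063,0],"roll":0.132},{"slide":[0.224,-0.079,0],"roll":0.165}]}}

```text
t: 1.52
eef_pos: [395.6, -437.9, 214.8]
tcp_rot: [3.141, -0.0, 0.177]
ft_force: [0.5, -0.6, -0.5]
opening: 1.003
grip_force: 0.0
```

Emit:
{"fn": "step_arm", "kwargs": {"increments": [{"slide":[0.042,-0.023,0],"roll":0.033},{"slide":[0.083,-0.046,0],"roll":0.066},{"slide":[0.125,-0.069,0],"roll":0.099},{"slide":[0.167,-0.092,0],"roll":0.132},{"slide":[0.208,-0.115,0],"roll":0.165}]}}

```text
t: 2.15
eef_pos: [580.1, -287.8, 214.7]
tcp_rot: [3.141, -0.0, 0.012]
ft_force: [0.2, -1.1, 0.2]
opening: 1.003
grip_force: 0.0
```

Emit:
{"fn": "step_arm", "kwargs": {"increments": [{"slide":[0.037,-0.03,0],"roll":0.033},{"slide":[0.037,-0.03,0],"roll":0.033},{"slide":[0.037,-0.03,0],"roll":0.033}], "fingers": 0.5}}

```text
t: 2.52
eef_pos: [615.2, -258.6, 214.4]
tcp_rot: [3.142, 0.001, -0.02]
ft_force: [-0.2, 0.2, 0.3]
opening: 0.741
grip_force: 0.0
```

```bash
python3 - <<'E'
from h import *
c=cam('wrist');save(c,'w1');W=world(c)
for n,lo,hi in(('flange',55,66),('wing',92,110)):
    print(n)
    for b in blobs(W,lo,hi,(480,750,-420,-100),20): print(b)
c=cam('top');W=world(c);save(c,'t1')
print(cur())
for b in blobs(W,20,45,(200,500,-400,200)): print(b)
E
```

```text
flange
([224, 136, 97, 155, 12871], [625.1, -214.0, 62.4], [[618.6, -214.9], [77.0, 131.9], 88.3])
([337, 138, 100, 155, 13390], [620.8, -306.8, 62.6], [[615.3, -306.2], [77.2, 131.9], 88.2])
wing
([321, 199, 18, 61, 1018], [618.6, -260.6, 99.3], [[617.3, -260.8], [12.7, 45.5], 88.7])
[np.float64(614.7810508252826), np.float64(-259.31862630675573), np.float64(214.70192121198872), np.float64(-0.02106149211872088)]
([223, 258, 7, 17, 30], [483.1, 128.8, 31.5], [[483.0, 128.8], [34.0, 0.8], 19.6])
([330, 283, 9, 11, 70], [439.6, -88.4, 33.9], [[439.2, -88.4], [14.6, 19.6], 75.9])
([276, 286, 30, 13, 291], [430.9, -3.1, 32.4], [[430.8, -2.3], [20.0, 59.4], 5.6])
```

View pics/w1.png

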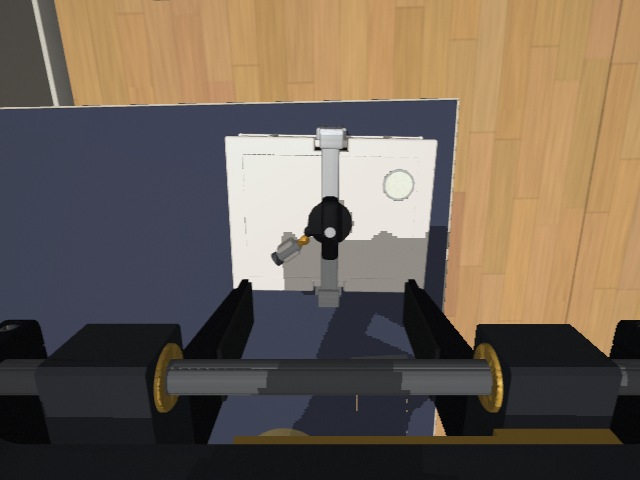

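The wrist view shows the wing knob at (330,228) and the grey plunger at (290,248), beside the disc. I'll check the plunger's height before descending.

```bash
python3 - <<'E'
from h import *
c=cam('wrist');W=world(c)
for uv in((275,260),(285,250),(295,244),(303,239),(312,230),(322,210),(330,245)):print(uv,np.round(W[uv[1],uv[0]],1))
m=(W[...,2]>78)&(abs(W[...,0]-617)<60)&(abs(W[...,1]+260)<70)
print(len(W[m]))
for b in blobs(W,67,92,(555,680,-330,-190),10):print(b)
plan(cur(),[(616.5,-260,100,-.028),(616.5,-260,79,-.028)])
E
```

```text
(275, 260) [ 587.4 -216.7   78.8]
(285, 250) [ 595.3 -225.1   77.4]
(295, 244) [ 600.  -233.4   76.7]
(303, 239) [ 604.1 -240.1   76.8]
(312, 230) [ 611.4 -247.5   76.4]
(322, 210) [ 633.1 -256.4  100.1]
(330, 245) [ 606.1 -261.7   99.9]
78638
([270, 142, 72, 124, 2088], [632.2, -249.3, 73.7], [[629.1, -248.0], [32.1, 111.5], 64.7])
([337, 202, 14, 40, 388], [617.0, -272.0, 75.8], [[618.8, -272.8], [10.7, 34.7], 89.7])
([317, 256, 21, 40, 630], [568.5, -259.1, 71.1], [[570.7, -258.4], [17.0, 31.4], 89.8])
[{"slide": [0.0006, 0.0002, 0.0383], "roll": 0.002}, {"slide": [0.0012, 0.0004, 0.0765], "roll": 0.004}, {"slide": [0.0017, 0.0006, 0.1148], "roll": 0.007}, {"slide": [0.0017, 0.0006, 0.1358], "roll": 0.007}]
end [ 6.165e+02 -2.600e+02  7.900e+01 -2.800e-02]
```

Emit:
{"fn": "step_arm", "kwargs": {"increments": [{"slide":[0.001,0,0.045],"roll":0.003},{"slide":[0.0015,0.0005,0.09],"roll":0.007},{"slide":[0.0015,0.0005,0.115],"roll":0.007},{"slide":[0.0015,0.0005,0.134],"roll":0.007},{"slide":[0.0015,0.0005,0.134],"roll":0.007}], "fingers": 0.32}}

```text
t: 3.3
eef_pos: [616.4, -259.3, 79.8]
tcp_rot: [-3.141, 0.001, -0.028]
ft_force: [-0.7, 0.2, -0.5]
opening: 0.319
grip_force: 0.0
```

Emit:
{"fn": "step_arm", "kwargs": {"increments": [{"slide":[0,0,0]},{"slide":[0,0,0]},{"slide":[0,0,0]},{"slide":[0,0,0]}], "fingers": 0.0}}

```text
invalid input at $.increments[0]: expected keys slide, roll
```

```bash
python3 -c "
from h import *
s=state();print(cur(),s['ft_force'],s['moment'],s['opening'],s['grip_force'])"
```

```text
[np.float64(616.4057568700126), np.float64(-259.34353657140053), np.float64(79.78840223830316), np.float64(-0.027846925136793876)] [-0.74683391  0.21557093 -0.50431853] [ 0.01365949  0.06194381 -0.04601517] 0.318744968139839 0.0
```

Close, then turn CCW by 1.25 rad (roll negative).

Emit:
{"fn": "step_arm", "kwargs": {"increments": [{"slide":[0,0,0],"roll":0},{"slide":[0,0,0],"roll":0},{"slide":[0,0,0],"roll":0},{"slide":[0,0,0],"roll":0}], "fingers": 0.0}}

```text
t: 3.8
eef_pos: [617.4, -259.5, 81.8]
tcp_rot: [3.14, -0.002, -0.027]
ft_force: [-1.5, -2.2, 6.9]
opening: 0.137
grip_force: 30.0
```

Emit:
{"fn": "step_arm", "kwargs": {"increments": [{"slide":[0,0,0],"roll":-0.13},{"slide":[0,0,0],"roll":-0.26},{"slide":[0,0,0],"roll":-0.39},{"slide":[0,0,0],"roll":-0.52},{"slide":[0,0,0],"roll":-0.65}]}}

```text
t: 4.42
eef_pos: [617.2, -258.8, 81.8]
tcp_rot: [3.141, -0.001, 0.627]
ft_force: [-2.4, 2.5, 8.8]
opening: 0.135
grip_force: 30.0
```

Emit:
{"fn": "step_arm", "kwargs": {"increments": [{"slide":[0,0,0],"roll":-0.13},{"slide":[0,0,0],"roll":-0.26},{"slide":[0,0,0],"roll":-0.39},{"slide":[0,0,0],"roll":-0.52},{"slide":[0,0,0],"roll":-0.6}]}}

```text
t: 5.05
eef_pos: [616.7, -258.4, 81.8]
tcp_rot: [-3.141, -0.0, 1.226]
ft_force: [-4.3, 3.6, 10.1]
opening: 0.138
grip_force: 30.0
```

```bash
python3 -c "
from h import *
s=state();print(cur(),s['ft_force'],s['moment'],s['opening'],s['grip_force'])
c=cam('side');save(c,'s2',(300,180,540,400))
c=cam('wrist');save(c,'w2')"
```

```text
[np.float64(616.7124669162223), np.float64(-258.43113203263044), np.float64(81.7735025891828), np.float64(1.2261180985158218)] [-4.33764706  3.6211346  10.07472941] [ 0.61108063  0.80909909 -0.29379603] 0.13754805836145303 30.045120120048523
```

View pics/w2.png

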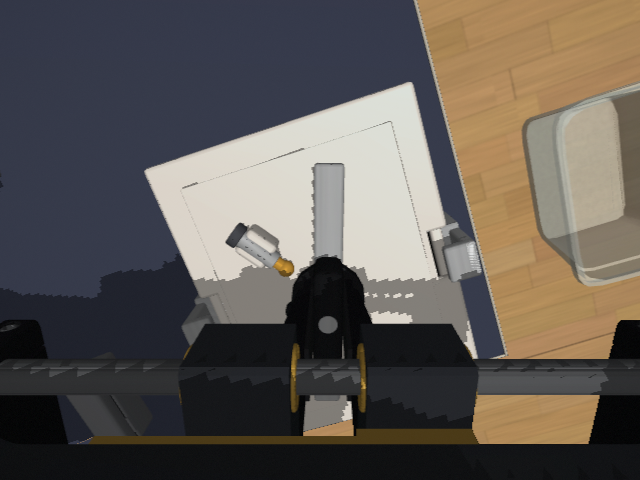

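The wrist view shows the bar, at (330,200), turned clear of both hooks at (205,315) and (455,245). Next I lift the lid and carry it left.

Emit:
{"fn": "step_arm", "kwargs": {"increments": [{"slide":[0,0,-0.01],"roll":0},{"slide":[0,0,-0.03],"roll":0},{"slide":[0,0,-0.06],"roll":0},{"slide":[0,0,-0.09],"roll":0},{"slide":[0,0,-0.09],"roll":0}]}}

```text
t: 5.78
eef_pos: [617.7, -259.3, 172.7]
tcp_rot: [3.138, 0.001, 1.223]
ft_force: [-0.4, 0.8, -3.7]
opening: 0.13
grip_force: 30.0
```

```bash
python3 -c "
from h import *
s=state();print(cur(),s['ft_force'],s['moment'],s['opening'],s['grip_force'])
p=cur();plan(p,[(575,-20,p[2],1.226)],45)
c=cam('side');save(c,'s3')"
```

```text
[np.float64(617.7373545710828), np.float64(-259.3406302763345), np.float64(172.74365017490584), np.float64(1.2228433813789361)] [-0.44076595  0.77245868 -3.73324589] [-0.01971198 -0.09018454  0.05413031] 0.1298249595690432 29.998451471328735
[{"slide": [0.0351, -0.0203, -0.0], "roll": -0.001}, {"slide": [0.0701, -0.0406, -0.0], "roll": -0.001}, {"slide": [0.1052, -0.0609, -0.0], "roll": -0.002}, {"slide": [0.1403, -0.0812, -0.0], "roll": -0.002}, {"slide": [0.1754, -0.1015, -0.0], "roll": -0.003}]
[{"slide": [0.0351, -0.0202, -0.0], "roll": -0.001}]
end [575.    -20.    172.744   1.226]
```

View pics/s3.png

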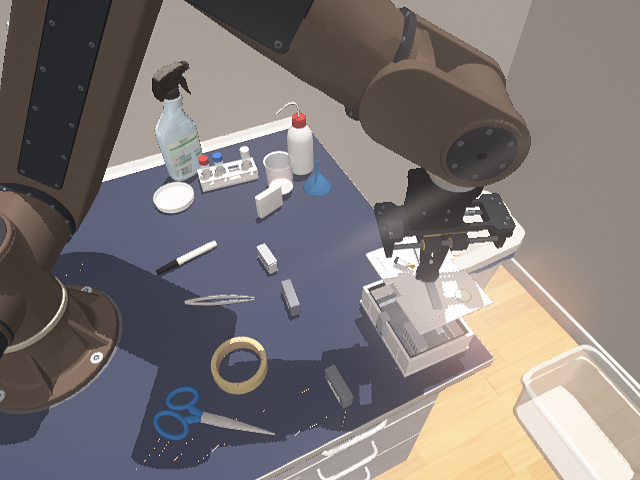

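The side view shows the lid lifted clear at (430,295), with the box open below it. I'll carry it left and set it down.

Emit:
{"fn": "step_arm", "kwargs": {"increments": [{"slide":[0.035,-0.02,0],"roll":0},{"slide":[0.07,-0.041,0],"roll":0},{"slide":[0.105,-0.061,0],"roll":0},{"slide":[0.14,-0.081,0],"roll":0},{"slide":[0.175,-0.102,0],"roll":0}]}}

```text
t: 6.45
eef_pos: [579.8, -58.4, 168.9]
tcp_rot: [-3.139, 0.0, 1.223]
ft_force: [0.0, -0.1, -3.7]
opening: 0.136
grip_force: 30.0
```

Emit:
{"fn": "step_arm", "kwargs": {"increments": [{"slide":[0.035,-0.02,0.0],"roll":0},{"slide":[0.035,-0.02,0.04],"roll":0},{"slide":[0.035,-0.02,0.08],"roll":0},{"slide":[0.035,-0.02,0.115],"roll":0},{"slide":[0.035,-0.02,0.128],"roll":0}]}}

```text
t: 7.08
eef_pos: [572.3, -19.8, 39.7]
tcp_rot: [-3.137, 0.001, 1.223]
ft_force: [-0.7, -0.6, -3.4]
opening: 0.14
grip_force: 30.0
```

Emit:
{"fn": "step_arm", "kwargs": {"increments": [{"slide":[0,0,0.005],"roll":0},{"slide":[0,0,0.006],"roll":0},{"slide":[0,0,0.006],"roll":0}]}}

```text
t: 7.45
eef_pos: [574.1, -20.1, 37.8]
tcp_rot: [3.141, -0.0, 1.223]
ft_force: [-3.0, 1.7, 3.8]
opening: 0.132
grip_force: 30.0
```

```bash
python3 -c "
from h import *
s=state();print(cur(),s['ft_force'],s['moment'],s['opening'],s['grip_force'])"
```

```text
[np.float64(574.1255654011031), np.float64(-20.07030202885156), np.float64(37.783776004094925), np.float64(1.2227793986227926)] [-2.95170329  1.67870503  3.79826992] [ 0.12594066  0.58587289 -0.0024475 ] 0.13186365168473801 30.00224858522415
```

Emit:
{"fn": "step_arm", "kwargs": {"increments": [{"slide":[0,0,0],"roll":0},{"slide":[0,0,0],"roll":0},{"slide":[0,0,-0.01],"roll":0},{"slide":[0,0,-0.06],"roll":0},{"slide":[0,0,-0.12],"roll":0}], "fingers": 0.32}}

```text
t: 8.07
eef_pos: [573.5, -20.0, 158.0]
tcp_rot: [-3.14, 0.0, 1.223]
ft_force: [-0.1, -0.3, -0.6]
opening: 0.321
grip_force: 0.0
```

Emit:
{"fn": "step_arm", "kwargs": {"increments": [{"slide":[0,0,-0.06],"roll":0},{"slide":[0,0,-0.06],"roll":0}]}}

```text
t: 8.32
eef_pos: [575.5, -20.2, 221.8]
tcp_rot: [3.133, -0.002, 1.223]
ft_force: [0.0, 0.1, -0.7]
opening: 0.32
grip_force: 0.0
```

```bash
python3 -c "
from h import *
c=cam('top');W=world(c)
for b in blobs(W,55,66,(540,700,-400,-170)): print(b)
for b in blobs(W,8,25,(480,680,-150,110),100): print('lid',b)
for b in blobs(W,50,60,(480,680,-150,110),20): print('wing',b)
p=cur();print(p);plan(p,[(616.5,-260,260,1.543)],50)"
```

```text
([379, 167, 15, 5, 37], [680.5, -195.4, 57.2], [[679.3, -194.4], [28.2, 8.3], 87.7])
([400, 168, 18, 4, 40], [678.9, -240.0, 57.0], [[678.4, -239.9], [34.7, 6.3], 88.9])
([420, 169, 30, 5, 73], [676.8, -294.6, 56.9], [[676.8, -293.7], [59.1, 8.1], 86.9])
([450, 170, 9, 16, 50], [666.1, -336.2, 57.0], [[663.2, -337.1], [33.8, 15.6], 16.3])
([378, 178, 4, 18, 33], [642.1, -181.2, 56.6], [[642.3, -181.2], [6.2, 36.1], 89.3])
([378, 193, 4, 24, 64], [603.1, -179.7, 56.9], [[605.2, -180.6], [6.5, 46.5], 89.3])
([456, 209, 3, 20, 43], [577.9, -336.2, 56.9], [[577.5, -335.8], [5.2, 38.8], 88.2])
([377, 223, 15, 7, 41], [560.1, -187.5, 56.8], [[561.4, -189.1], [28.8, 10.1], 85.8])
([444, 228, 15, 4, 31], [554.4, -322.7, 56.8], [[554.9, -323.4], [6.3, 28.1], 0.4])
lid ([322, 193, 20, 63, 870], [565.5, -89.2, 18.9], [[572.8, -85.7], [37.3, 130.6], 88.3])
[np.float64(574.4176530514058), np.float64(-20.056284002022213), np.float64(219.01265683624342), np.float64(1.2228971139213334)]
[{"slide": [-0.0422, 0.0243, -0.0082], "roll": -0.064}, {"slide": [-0.0845, 0.0485, -0.0164], "roll": -0.128}, {"slide": [-0.1267, 0.0728, -0.0246], "roll": -0.192}, {"slide": [-0.169, 0.0971, -0.0328], "roll": -0.256}, {"slide": [-0.2112, 0.1214, -0.041], "roll": -0.32}]
end [ 616.5   -260.     260.       1.543]
```

Emit:
{"fn": "step_arm", "kwargs": {"increments": [{"slide":[-0.042,0.024,-0.008],"roll":-0.064},{"slide":[-0.085,0.049,-0.016],"roll":-0.128},{"slide":[-0.127,0.073,-0.025],"roll":-0.192},{"slide":[-0.169,0.097,-0.033],"roll":-0.256},{"slide":[-0.211,0.121,-0.041],"roll":-0.32}]}}

```text
t: 9.0
eef_pos: [615.4, -261.1, 256.2]
tcp_rot: [-3.139, -0.001, 1.545]
ft_force: [-0.0, 0.4, -0.5]
opening: 0.321
grip_force: 0.0
```

Emit:
{"fn": "step_arm", "kwargs": {"increments": [{"slide":[0,0,0],"roll":0},{"slide":[0,0,0],"roll":0}]}}

```text
t: 9.25
eef_pos: [615.2, -259.2, 256.1]
tcp_rot: [-3.139, -0.001, 1.542]
ft_force: [-0.3, 0.1, -0.1]
opening: 0.319
grip_force: 0.0
```

```bash
python3 - <<'E'
from h import *
print(cur())
c=cam('wrist');save(c,'w4');W=world(c)
for n,lo,hi in(('rim',53,59),('can',32,41),('hooks',68,82)):
    print(n)
    for b in blobs(W,lo,hi,(530,710,-360,-160),60): print(b)
m=(W[...,2]>54)&(W[...,2]<59)&(W[...,0]>535)&(W[...,0]<700)&(W[...,1]>-355)&(W[...,1]<-165)
print(cv2.minAreaRect(W[m][:,:2].astype(np.float32)))
print(spot_in('wrist','desiccant_old'))
E
```

```text
[np.float64(615.2062046136556), np.float64(-259.22396156318916), np.float64(256.08957687269395), np.float64(1.5419626950156466)]
rim
([252, 118, 155, 171, 3599], [617.5, -239.4, 55.5], [[616.4, -260.8], [163.8, 145.6], 87.9])
([294, 279, 67, 9, 446], [611.9, -338.4, 55.4], [[612.3, -338.2], [8.4, 66.6], 87.9])
can
([300, 209, 22, 56, 1061], [596.3, -294.2, 36.9], [[596.2, -295.0], [58.2, 20.0], 85.0])
([276, 273, 106, 4, 256], [616.3, -336.9, 35.3], [[613.7, -337.0], [1.7, 110.8], 88.0])
hooks
([247, 202, 18, 21, 343], [551.0, -257.6, 77.1], [[550.6, -258.1], [17.7, 15.4], 85.8])
([394, 203, 18, 21, 347], [682.1, -262.2, 77.0], [[682.4, -262.8], [17.5, 15.1], 88.7])
((616.344482421875, -260.7994384765625), (163.751953125, 145.4054718017578), 87.89250946044922)
[{'bbox': [298.3, 204.9, 323.6, 268.6], 'confidence': 0.86}]
```

View pics/w4.png

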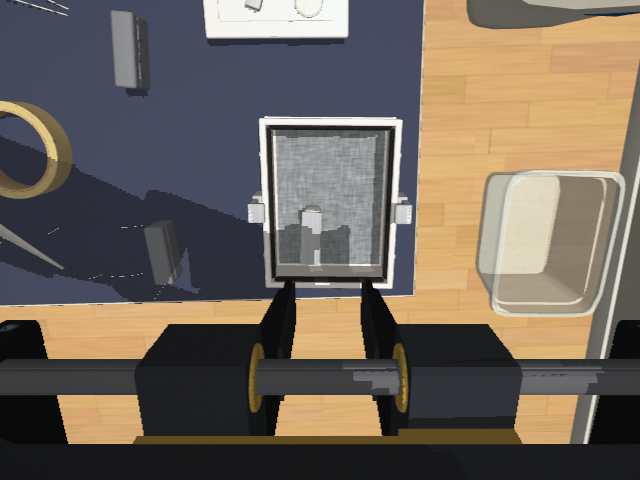

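The wrist view shows the open box at (330,200), with the old canister inside at (311,237), long side along y. The cases stand on the bench to the left.

```bash
python3 - <<'E'
from h import *
p=cur();q=(596.2,-295,10,1.484)
plan(p,[(596.2,-295,90,1.484),q,q],48)
print();plan(q,[(596.2,-295,120,1.484)],48)
q=(596.2,-295,120,1.484)
plan(q,[(440,-212,110,1.54),(440,-212,8,1.54)],48)
E
```

```text
[{"slide": [-0.0093, -0.0046, 0.0417], "roll": 0.015}, {"slide": [-0.0185, -0.0092, 0.0834], "roll": 0.03}, {"slide": [-0.0278, -0.0137, 0.1252], "roll": 0.045}, {"slide": [-0.037, -0.0183, 0.1669], "roll": 0.059}, {"slide": [-0.037, -0.0183, 0.2069], "roll": 0.059}]
[{"slide": [0.0, 0.0, 0.04], "roll": -0.0}, {"slide": [0.0, 0.0, 0.04], "roll": -0.0}]
end [ 596.2   -295.      10.       1.484]

[{"slide": [0.0, 0.0, -0.0367], "roll": -0.0}, {"slide": [0.0, 0.0, -0.0733], "roll": -0.0}, {"slide": [0.0, 0.0, -0.11], "roll": -0.0}]
end [ 596.2   -295.     120.       1.484]
[{"slide": [0.0173, -0.0407, 0.0025], "roll": -0.014}, {"slide": [0.0346, -0.0814, 0.005], "roll": -0.028}, {"slide": [0.0519, -0.1221, 0.0075], "roll": -0.042}, {"slide": [0.0691, -0.1628, 0.01], "roll": -0.056}, {"slide": [0.0691, -0.1628, 0.044], "roll": -0.056}]
[{"slide": [0.0, 0.0, 0.034], "roll": -0.0}, {"slide": [0.0, 0.0, 0.068], "roll": -0.0}]
end [ 440.   -212.      8.      1.54]
```

Emit:
{"fn": "step_arm", "kwargs": {"increments": [{"slide":[-0.009,-0.005,0.042],"roll":0.015},{"slide":[-0.019,-0.009,0.083],"roll":0.03},{"slide":[-0.028,-0.014,0.125],"roll":0.045},{"slide":[-0.037,-0.018,0.166],"roll":0.059},{"slide":[-0.037,-0.018,0.176],"roll":0.059}]}}

```text
t: 9.98
eef_pos: [595.6, -295.0, 79.3]
tcp_rot: [-3.138, -0.002, 1.484]
ft_force: [0.9, 0.4, -0.2]
opening: 0.322
grip_force: 0.0
```

Emit:
{"fn": "step_arm", "kwargs": {"increments": [{"slide":[0,0,0.03],"roll":0},{"slide":[0,0,0.06],"roll":0},{"slide":[0,0,0.069],"roll":0},{"slide":[0,0,0.069],"roll":0}]}}

```text
t: 10.48
eef_pos: [597.2, -295.8, 13.5]
tcp_rot: [3.141, 0.0, 1.484]
ft_force: [0.1, 0.2, 0.7]
opening: 0.318
grip_force: 0.0
```

Emit:
{"fn": "step_arm", "kwargs": {"increments": [{"slide":[0,0,0],"roll":0},{"slide":[0,0,0],"roll":0},{"slide":[0,0,0],"roll":0},{"slide":[0,0,0],"roll":0}], "fingers": 0.0}}

```text
t: 10.98
eef_pos: [597.3, -296.3, 14.0]
tcp_rot: [3.14, 0.001, 1.484]
ft_force: [0.3, 2.6, 7.5]
opening: 0.212
grip_force: 30.0
```

Emit:
{"fn": "step_arm", "kwargs": {"increments": [{"slide":[0,0,-0.02],"roll":0},{"slide":[0,0,-0.06],"roll":0},{"slide":[0,0,-0.11],"roll":0},{"slide":[0,0,-0.11],"roll":0}]}}

```text
t: 11.48
eef_pos: [598.2, -297.1, 128.1]
tcp_rot: [3.135, 0.004, 1.484]
ft_force: [-0.4, 0.5, -1.2]
opening: 0.211
grip_force: 30.0
```

Emit:
{"fn": "step_arm", "kwargs": {"increments": [{"slide":[0.017,-0.041,0],"roll":-0.014},{"slide":[0.035,-0.081,0.0],"roll":-0.028},{"slide":[0.052,-0.122,0.0],"roll":-0.042},{"slide":[0.069,-0.163,0.01],"roll":-0.056},{"slide":[0.069,-0.163,0.04],"roll":-0.056}]}}

```text
t: 12.1
eef_pos: [438.4, -212.1, 83.6]
tcp_rot: [3.141, 0.001, 1.54]
ft_force: [0.6, -0.6, -0.9]
opening: 0.208
grip_force: 30.0
```

Emit:
{"fn": "step_arm", "kwargs": {"increments": [{"slide":[0,0,0.03],"roll":0},{"slide":[0,0,0.06],"roll":0},{"slide":[0,0,0.074],"roll":0},{"slide":[0,0,0.074],"roll":0}]}}

```text
t: 12.6
eef_pos: [440.1, -213.1, 8.3]
tcp_rot: [-3.141, -0.001, 1.54]
ft_force: [-0.6, -0.2, -1.3]
opening: 0.21
grip_force: 30.0
```

```bash
python3 - <<'E'
from h import *
s=state();print(cur(),s['ft_force'],s['opening'])
E
```

```text
[np.float64(440.05673894269574), np.float64(-213.10285880157087), np.float64(8.257485263177974), np.float64(1.5398202353181647)] [-0.5726495  -0.20809328 -1.32930352] 0.2099387031092666
```

Emit:
{"fn": "step_arm", "kwargs": {"increments": [{"slide":[0,0,0.001],"roll":0},{"slide":[0,0,0.001],"roll":0},{"slide":[0,0,0.001],"roll":0},{"slide":[0,0,-0.04],"roll":0},{"slide":[0,0,-0.08],"roll":0}], "fingers": 0.34}}

```text
t: 13.22
eef_pos: [440.1, -213.1, 89.6]
tcp_rot: [-3.141, -0.0, 1.54]
ft_force: [0.7, 0.1, 0.1]
opening: 0.344
grip_force: 0.0
```

Emit:
{"fn": "step_arm", "kwargs": {"increments": [{"slide":[0,0,-0.05],"roll":0},{"slide":[0,0,-0.1],"roll":0},{"slide":[0,0,-0.1],"roll":0}]}}

```text
t: 13.6
eef_pos: [441.4, -213.8, 192.0]
tcp_rot: [3.136, 0.004, 1.54]
ft_force: [0.0, -0.0, -0.7]
opening: 0.338
grip_force: 0.0
```

```bash
python3 - <<'E'
from h import *
p=cur();print(p)
for n in('top','side','wrist'):
    c=cam(n);W=world(c);print(n)
    for b in blobs(W,25,45,(385,500,-360,80),60): print(b)
plan(p,[(437,-310.5,110,1.606),(437,-310.5,8,1.606)],48)
E
```

```text
[np.float64(441.37991544974045), np.float64(-213.8345972613884), np.float64(192.00623263441784), np.float64(1.539927215188626)]
top
([330, 283, 32, 14, 319], [436.1, -113.0, 34.0], [[436.2, -113.0], [63.5, 20.1], 83.8])
([276, 286, 30, 13, 289], [430.9, -3.3, 32.5], [[430.9, -2.5], [19.9, 58.9], 5.7])
side
([281, 279, 19, 31, 321], [432.3, -117.4, 32.9], [[433.1, -115.2], [64.8, 20.2], 83.3])
([304, 319, 23, 32, 347], [438.5, -214.9, 31.3], [[439.0, -213.0], [58.4, 19.8], 88.5])
([325, 365, 29, 39, 500], [433.7, -313.5, 33.1], [[434.4, -312.1], [20.7, 64.3], 2.1])
wrist
([301, 48, 32, 90, 2279], [435.1, -113.9, 33.6], [[435.0, -114.8], [64.0, 20.0], 83.5])
([316, 181, 24, 69, 1606], [440.6, -211.0, 31.7], [[440.6, -212.8], [60.3, 19.8], 88.0])
([313, 288, 26, 66, 1418], [436.2, -308.8, 33.6], [[436.1, -311.3], [20.1, 64.4], 2.3])
[{"slide": [-0.0323, -0.0005, 0.0273], "roll": -0.022}, {"slide": [-0.0645, -0.0009, 0.0547], "roll": -0.044}, {"slide": [-0.0968, -0.0014, 0.082], "roll": -0.066}, {"slide": [-0.0968, -0.0014, 0.116], "roll": -0.066}, {"slide": [-0.0968, -0.0014, 0.15], "roll": -0.066}]
[{"slide": [0.0, 0.0, 0.034], "roll": -0.0}]
end [ 437.    -310.5      8.       1.606]
```

Emit:
{"fn": "step_arm", "kwargs": {"increments": [{"slide":[-0.032,-0.001,0.027],"roll":-0.022},{"slide":[-0.065,-0.002,0.055],"roll":-0.044},{"slide":[-0.097,-0.002,0.082],"roll":-0.069},{"slide":[-0.097,-0.002,0.116],"roll":-0.069},{"slide":[-0.097,-0.002,0.15],"roll":-0.069}]}}

```text
t: 14.38
eef_pos: [434.4, -309.9, 36.0]
tcp_rot: [-3.14, -0.002, 1.608]
ft_force: [0.1, 0.9, -0.6]
opening: 0.339
grip_force: 0.0
```

Emit:
{"fn": "step_arm", "kwargs": {"increments": [{"slide":[0,0,0.02],"roll":0},{"slide":[0,0,0.033],"roll":0},{"slide":[0,0,0.033],"roll":0}]}}

```text
t: 14.75
eef_pos: [434.8, -309.6, 4.4]
tcp_rot: [-3.14, -0.002, 1.609]
ft_force: [-0.6, 1.3, 0.3]
opening: 0.337
grip_force: 0.0
```

Emit:
{"fn": "step_arm", "kwargs": {"increments": [{"slide":[0,0,0],"roll":0},{"slide":[0,0,0],"roll":0},{"slide":[0,0,0],"roll":0},{"slide":[0,0,0],"roll":0}], "fingers": 0.0}}

```text
t: 15.25
eef_pos: [435.6, -310.3, 6.3]
tcp_rot: [3.141, 0.001, 1.609]
ft_force: [-0.2, 1.0, 6.8]
opening: 0.205
grip_force: 30.0
```

Emit:
{"fn": "step_arm", "kwargs": {"increments": [{"slide":[0,0,-0.02],"roll":0},{"slide":[0,0,-0.06],"roll":0},{"slide":[0,0,-0.11],"roll":0},{"slide":[0,0,-0.11],"roll":0}]}}

```text
t: 15.75
eef_pos: [436.4, -311.0, 118.9]
tcp_rot: [3.137, 0.004, 1.609]
ft_force: [-0.9, -0.1, -1.2]
opening: 0.212
grip_force: 30.0
```

```bash
python3 - <<'E'
from h import *
p=cur();print(p,state()['opening'])
plan(p,[(590,-295.7,120,1.535),(590,-295.7,60,1.535),(590,-295.7,18,1.535)],50)
E
```

```text
[np.float64(436.35780206910493), np.float64(-311.0205921562548), np.float64(118.89190038146245), np.float64(1.6088213193950485)] 0.21168296314846988
[{"slide": [0.0024, 0.0385, -0.0003], "roll": 0.018}, {"slide": [0.0047, 0.0771, -0.0006], "roll": 0.037}, {"slide": [0.0071, 0.1156, -0.0008], "roll": 0.055}, {"slide": [0.0095, 0.1541, -0.0011], "roll": 0.074}, {"slide": [0.0095, 0.1541, 0.0289], "roll": 0.074}]
[{"slide": [0.0, 0.0, 0.03], "roll": -0.0}, {"slide": [0.0, 0.0, 0.072], "roll": -0.0}]
end [ 590.    -295.7     18.       1.535]
```

Emit:
{"fn": "step_arm", "kwargs": {"increments": [{"slide":[0.002,0.039,0],"roll":0.018},{"slide":[0.005,0.077,0],"roll":0.037},{"slide":[0.007,0.116,0],"roll":0.055},{"slide":[0.0095,0.154,0],"roll":0.074},{"slide":[0.0095,0.154,0],"roll":0.074}]}}

```text
t: 16.38
eef_pos: [590.2, -294.0, 114.0]
tcp_rot: [-3.141, -0.0, 1.536]
ft_force: [-0.8, 0.2, -1.3]
opening: 0.208
grip_force: 30.0
```

Emit:
{"fn": "step_arm", "kwargs": {"increments": [{"slide":[0,0,0.03],"roll":0},{"slide":[0,0,0.06],"roll":0},{"slide":[0,0,0.09],"roll":0},{"slide":[0,0,0.104],"roll":0},{"slide":[0,0,0.104],"roll":0}]}}

```text
t: 17.0
eef_pos: [587.9, -294.8, 11.0]
tcp_rot: [-3.14, -0.001, 1.535]
ft_force: [0.8, 0.4, -0.6]
opening: 0.21
grip_force: 30.0
```

Emit:
{"fn": "step_arm", "kwargs": {"increments": [{"slide":[0,0,0.002],"roll":0},{"slide":[0,0,0.002],"roll":0}]}}

```text
t: 17.25
eef_pos: [588.7, -294.8, 9.8]
tcp_rot: [3.141, 0.0, 1.535]
ft_force: [-0.0, 0.5, -0.8]
opening: 0.21
grip_force: 30.0
```

Emit:
{"fn": "step_arm", "kwargs": {"increments": [{"slide":[0,0,0.001],"roll":0},{"slide":[0,0,0.001],"roll":0},{"slide":[0,0,0],"roll":0},{"slide":[0,0,-0.04],"roll":0},{"slide":[0,0,-0.09],"roll":0}], "fingers": 0.29}}

```text
t: 17.88
eef_pos: [588.4, -294.5, 99.9]
tcp_rot: [-3.14, -0.001, 1.535]
ft_force: [0.0, -0.7, 0.7]
opening: 0.291
grip_force: 0.0
```

Emit:
{"fn": "step_arm", "kwargs": {"increments": [{"slide":[0,0,-0.05],"roll":0},{"slide":[0,0,-0.1],"roll":0},{"slide":[0,0,-0.1],"roll":0}]}}

```text
t: 18.25
eef_pos: [590.0, -295.4, 204.0]
tcp_rot: [3.135, 0.004, 1.535]
ft_force: [-0.2, 0.7, -0.9]
opening: 0.289
grip_force: 0.0
```

```bash
python3 - <<'E'
from h import *
p=cur();print(p)
for n in('top','wrist'):
    c=cam(n);W=world(c);print(n)
    for b in blobs(W,25,45,(385,500,-360,80),60): print(b)
    for b in blobs(W,25,45,(565,670,-335,-190),60): print('box',b)
plan(p,[(435.6,-114,130,1.571-.113),(435.6,-114,60,1.571-.113)],50)
E
```

```text
[np.float64(590.0449083430499), np.float64(-295.42837042308133), np.float64(204.0483785052977), np.float64(1.53495526313258)]
top
([330, 283, 32, 14, 317], [436.1, -112.9, 34.0], [[436.2, -113.0], [63.5, 20.1], 83.6])
([283, 286, 23, 11, 169], [433.2, -14.3, 32.2], [[431.5, -10.1], [19.9, 43.8], 6.0])
wrist
([98, 0, 32, 36, 1026], [434.7, -135.8, 32.8], [[433.3, -134.7], [24.6, 20.4], 83.5])
([124, 84, 36, 76, 1987], [441.6, -212.1, 31.4], [[440.6, -213.0], [59.7, 21.1], 88.6])
box ([315, 178, 24, 74, 1691], [589.0, -293.9, 38.6], [[589.1, -295.5], [63.1, 19.8], 87.4])
[{"slide": [0.0352, -0.0322, 0.0148], "roll": 0.015}, {"slide": [0.0703, -0.0643, 0.0296], "roll": 0.031}, {"slide": [0.1055, -0.0965, 0.0444], "roll": 0.046}, {"slide": [0.1406, -0.1287, 0.0592], "roll": 0.062}, {"slide": [0.1758, -0.1608, 0.074], "roll": 0.077}]
[{"slide": [0.0, 0.0, 0.035], "roll": -0.0}, {"slide": [0.0, 0.0, 0.07], "roll": -0.0}]
end [ 435.6   -114.      60.       1.458]
```

Emit:
{"fn": "step_arm", "kwargs": {"increments": [{"slide":[0.035,-0.032,0.015],"roll":0.015},{"slide":[0.07,-0.064,0.03],"roll":0.031},{"slide":[0.1055,-0.0965,0.044],"roll":0.046},{"slide":[0.141,-0.129,0.06],"roll":0.062},{"slide":[0.176,-0.161,0.074],"roll":0.077}], "fingers": 0.34}}

```text
t: 18.98
eef_pos: [432.3, -111.7, 124.1]
tcp_rot: [-3.139, -0.001, 1.457]
ft_force: [1.9, 0.4, -0.5]
opening: 0.339
grip_force: 0.0
```

Emit:
{"fn": "step_arm", "kwargs": {"increments": [{"slide":[0,0,0.04],"roll":0},{"slide":[0,0,0.08],"roll":0},{"slide":[0,0,0.11],"roll":0},{"slide":[0,0,0.121],"roll":0},{"slide":[0,0,0.121],"roll":0}]}}

```text
t: 19.6
eef_pos: [433.8, -112.9, 4.0]
tcp_rot: [-3.14, -0.001, 1.458]
ft_force: [0.4, 0.2, -0.0]
opening: 0.341
grip_force: 0.0
```

Emit:
{"fn": "step_arm", "kwargs": {"increments": [{"slide":[0,0,0],"roll":0},{"slide":[0,0,0],"roll":0},{"slide":[0,0,0],"roll":0},{"slide":[0,0,0],"roll":0}], "fingers": 0.0}}

```text
t: 20.1
eef_pos: [434.6, -113.2, 5.5]
tcp_rot: [3.14, 0.001, 1.458]
ft_force: [-1.4, 0.8, 8.2]
opening: 0.211
grip_force: 30.0
```

Emit:
{"fn": "step_arm", "kwargs": {"increments": [{"slide":[0,0,-0.02],"roll":0},{"slide":[0,0,-0.06],"roll":0},{"slide":[0,0,-0.11],"roll":0},{"slide":[0,0,-0.11],"roll":0}]}}

```text
t: 20.6
eef_pos: [435.5, -113.5, 117.7]
tcp_rot: [3.135, 0.002, 1.458]
ft_force: [0.6, -0.7, -1.5]
opening: 0.205
grip_force: 30.0
```

```bash
python3 - <<'E'
from h import *
p=cur();print(p,state()['opening'])
plan(p,[(640.5,-297.5,p[2],1.535)],50)
E
```

```text
[np.float64(435.5133312564972), np.float64(-113.54975385494029), np.float64(117.70250382176191), np.float64(1.4579080698078637)] 0.20530751241598955
[{"slide": [-0.0266, 0.0374, -0.0], "roll": -0.013}, {"slide": [-0.0532, 0.0748, -0.0], "roll": -0.026}, {"slide": [-0.0798, 0.1122, -0.0], "roll": -0.039}, {"slide": [-0.1065, 0.1496, -0.0], "roll": -0.051}, {"slide": [-0.1331, 0.187, -0.0], "roll": -0.064}]
[{"slide": [-0.029, 0.0356, -0.0], "roll": -0.013}]
end [ 640.5   -297.5    117.703    1.535]
```

Emit:
{"fn": "step_arm", "kwargs": {"increments": [{"slide":[-0.027,0.037,0],"roll":-0.013},{"slide":[-0.053,0.075,0],"roll":-0.026},{"slide":[-0.08,0.112,0],"roll":-0.039},{"slide":[-0.1065,0.15,0],"roll":-0.051},{"slide":[-0.133,0.187,0],"roll":-0.064}]}}

```text
t: 21.22
eef_pos: [605.7, -267.2, 113.2]
tcp_rot: [-3.14, -0.001, 1.522]
ft_force: [0.4, 0.5, -0.5]
opening: 0.211
grip_force: 30.0
```

Emit:
{"fn": "step_arm", "kwargs": {"increments": [{"slide":[-0.029,0.036,0],"roll":-0.013},{"slide":[-0.029,0.036,0],"roll":-0.013},{"slide":[-0.029,0.036,0.03],"roll":-0.013},{"slide":[-0.029,0.036,0.07],"roll":-0.013},{"slide":[-0.029,0.036,0.09],"roll":-0.013}]}}

```text
t: 21.85
eef_pos: [638.1, -296.0, 21.8]
tcp_rot: [-3.138, -0.002, 1.535]
ft_force: [-0.9, 0.1, -0.5]
opening: 0.21
grip_force: 30.0
```

Emit:
{"fn": "step_arm", "kwargs": {"increments": [{"slide":[0,0,0.014],"roll":0},{"slide":[0,0,0.016],"roll":0},{"slide":[0,0,0.016],"roll":0}]}}

```text
t: 22.22
eef_pos: [639.9, -297.2, 9.3]
tcp_rot: [3.141, 0.001, 1.535]
ft_force: [-0.1, -0.4, -1.1]
opening: 0.209
grip_force: 30.0
```

Emit:
{"fn": "step_arm", "kwargs": {"increments": [{"slide":[0,0,0.001],"roll":0},{"slide":[0,0,0.001],"roll":0},{"slide":[0,0,0],"roll":0},{"slide":[0,0,-0.04],"roll":0},{"slide":[0,0,-0.09],"roll":0}], "fingers": 0.29}}

```text
t: 22.85
eef_pos: [639.1, -296.8, 98.8]
tcp_rot: [-3.14, -0.001, 1.535]
ft_force: [0.6, -0.4, -0.0]
opening: 0.291
grip_force: 0.0
```

Emit:
{"fn": "step_arm", "kwargs": {"increments": [{"slide":[0,0,-0.05],"roll":0},{"slide":[0,0,-0.1],"roll":0},{"slide":[0,0,-0.1],"roll":0}]}}

```text
t: 23.22
eef_pos: [640.9, -297.7, 203.4]
tcp_rot: [3.135, 0.004, 1.535]
ft_force: [0.6, 0.1, -1.5]
opening: 0.29
grip_force: 0.0
```

```bash
python3 - <<'E'
from h import *
p=cur();print(p)
for n in('top','side','wrist'):
    c=cam(n);W=world(c);print(n);save(c,n+'5')
    for b in blobs(W,25,45,(385,500,-360,80),60): print(b)
    for b in blobs(W,25,45,(565,670,-335,-190),60): print('box',b)
plan(p,[(430.5,-3.5,130,1.571+.095)],60)
E
```

```text
[np.float64(640.8526235216012), np.float64(-297.74102778177473), np.float64(203.40434799434047), np.float64(1.5348184668396505)]
top
side
([256, 243, 21, 23, 233], [427.8, -6.5, 31.1], [[428.4, -4.7], [20.6, 58.1], 4.6])
([304, 319, 23, 31, 348], [438.4, -214.8, 31.4], [[438.5, -213.0], [58.1, 20.1], 87.8])
box ([423, 311, 29, 33, 437], [636.0, -297.9, 37.0], [[637.9, -297.2], [62.7, 21.0], 88.8])
box ([399, 321, 28, 33, 440], [585.2, -296.2, 37.3], [[586.5, -294.8], [63.9, 21.2], 89.3])
wrist
([59, 84, 41, 76, 2104], [442.0, -212.1, 31.3], [[440.8, -212.9], [59.4, 21.1], 88.4])
box ([255, 179, 28, 74, 1801], [589.9, -294.0, 38.3], [[589.0, -295.8], [63.5, 20.4], 88.2])
box ([317, 180, 23, 74, 1692], [640.3, -296.8, 38.7], [[640.1, -298.1], [63.5, 19.3], 88.2])
[{"slide": [0.0409, -0.0315, 0.0105], "roll": -0.019}, {"slide": [0.0819, -0.0631, 0.021], "roll": -0.037}, {"slide": [0.1228, -0.0946, 0.0315], "roll": -0.056}, {"slide": [0.1637, -0.1262, 0.0419], "roll": -0.075}, {"slide": [0.2046, -0.1577, 0.0524], "roll": -0.094}]
[{"slide": [0.0437, -0.0276, 0.0105], "roll": -0.019}, {"slide": [0.0874, -0.0552, 0.021], "roll": -0.037}]
end [430.5    -3.5   130.      1.666]
```

View pics/side5.png

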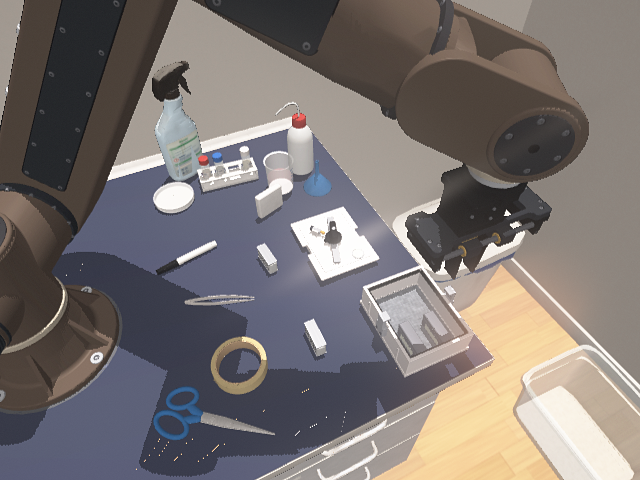

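The side view shows both cases in the box at (410,325) and (437,315), and the old canister on the bench at (315,337). The lid is at (335,243) and the fresh canister at (267,258). There is no third case.

Emit:
{"fn": "step_arm", "kwargs": {"increments": [{"slide":[0.041,-0.032,0.01],"roll":-0.019},{"slide":[0.082,-0.063,0.021],"roll":-0.037},{"slide":[0.123,-0.095,0.031],"roll":-0.056},{"slide":[0.164,-0.126,0.042],"roll":-0.075},{"slide":[0.205,-0.158,0.052],"roll":-0.094}], "fingers": 0.34}}

```text
t: 24.0
eef_pos: [487.3, -85.1, 145.1]
tcp_rot: [-3.139, -0.001, 1.629]
ft_force: [2.0, 0.9, -0.6]
opening: 0.342
grip_force: 0.0
```

Emit:
{"fn": "step_arm", "kwargs": {"increments": [{"slide":[0.044,-0.028,0.01],"roll":-0.019},{"slide":[0.087,-0.055,0.021],"roll":-0.037},{"slide":[0.087,-0.055,0.021],"roll":-0.037}]}}

```text
t: 24.38
eef_pos: [426.2, -0.8, 124.3]
tcp_rot: [-3.137, -0.001, 1.669]
ft_force: [-1.0, -0.0, 0.1]
opening: 0.339
grip_force: 0.0
```

```bash
python3 - <<'E'
from h import *
p=cur();print(p)
c=cam('wrist');W=world(c)
for b in blobs(W,25,45,(385,500,-90,80),60): print(b)
E
```

```text
[np.float64(426.1958115926163), np.float64(-0.7678891192758892), np.float64(124.25597171804843), np.float64(1.6686767280473664)]
([318, 202, 30, 82, 2349], [429.5, -2.1, 31.8], [[429.7, -3.2], [20.0, 58.1], 5.3])
```

Emit:
{"fn": "step_arm", "kwargs": {"increments": [{"slide":[-0.001,0,0.04],"roll":0.0},{"slide":[-0.001,0,0.08],"roll":0},{"slide":[-0.001,0,0.11],"roll":0},{"slide":[-0.001,0,0.119],"roll":0},{"slide":[-0.001,0,0.119],"roll":0}]}}

```text
t: 25.05
eef_pos: [429.4, -4.2, 6.4]
tcp_rot: [-3.141, -0.0, 1.665]
ft_force: [-0.4, 0.4, 0.0]
opening: 0.343
grip_force: 0.0
```

Emit:
{"fn": "step_arm", "kwargs": {"increments": [{"slide":[0,0,0],"roll":0},{"slide":[0,0,0],"roll":0},{"slide":[0,0,0],"roll":0},{"slide":[0,0,0],"roll":0}], "fingers": 0.0}}

```text
t: 25.55
eef_pos: [429.8, -3.9, 7.5]
tcp_rot: [3.14, 0.001, 1.666]
ft_force: [0.0, -0.8, 8.0]
opening: 0.208
grip_force: 30.0
```

Emit:
{"fn": "step_arm", "kwargs": {"increments": [{"slide":[0,0,-0.02],"roll":0},{"slide":[0,0,-0.06],"roll":0},{"slide":[0,0,-0.11],"roll":0},{"slide":[0,0,-0.11],"roll":0}]}}

```text
t: 26.05
eef_pos: [430.5, -3.9, 119.7]
tcp_rot: [3.135, 0.002, 1.666]
ft_force: [0.8, 0.1, -1.0]
opening: 0.206
grip_force: 30.0
```

```bash
python3 - <<'E'
from h import *
p=cur();print(p,state()['opening'])
plan(p,[(592.7,-223.7,p[2],1.535)],56)
E
```

```text
[np.float64(430.52897244861805), np.float64(-3.9464077184023876), np.float64(119.67633143748166), np.float64(1.6660197972328223)] 0.20550865570121132
[{"slide": [-0.0468, 0.0281, -0.0], "roll": 0.026}, {"slide": [-0.0937, 0.0562, -0.0], "roll": 0.052}, {"slide": [-0.1405, 0.0843, -0.0], "roll": 0.079}, {"slide": [-0.1873, 0.1124, -0.0], "roll": 0.105}, {"slide": [-0.2342, 0.1405, -0.0], "roll": 0.131}]
end [ 592.7   -223.7    119.676    1.535]
```

Emit:
{"fn": "step_arm", "kwargs": {"increments": [{"slide":[-0.047,0.028,0],"roll":0.026},{"slide":[-0.094,0.056,0],"roll":0.052},{"slide":[-0.1405,0.084,0],"roll":0.079},{"slide":[-0.187,0.112,0],"roll":0.105},{"slide":[-0.234,0.1405,0],"roll":0.131}]}}

```text
t: 26.68
eef_pos: [591.7, -224.8, 115.3]
tcp_rot: [-3.14, -0.001, 1.534]
ft_force: [0.5, 0.0, -0.4]
opening: 0.204
grip_force: 30.0
```

Emit:
{"fn": "step_arm", "kwargs": {"increments": [{"slide":[0,0,0],"roll":0},{"slide":[0,0,0.03],"roll":0},{"slide":[0,0,0.07],"roll":0},{"slide":[0,0,0.095],"roll":0},{"slide":[0,0,0.095],"roll":0}]}}

```text
t: 27.3
eef_pos: [589.7, -222.1, 19.3]
tcp_rot: [-3.137, -0.002, 1.535]
ft_force: [-0.1, 0.0, -0.1]
opening: 0.213
grip_force: 30.0
```

Emit:
{"fn": "step_arm", "kwargs": {"increments": [{"slide":[0,0,0.007],"roll":0},{"slide":[0,0,0.01],"roll":0},{"slide":[0,0,0.01],"roll":0}]}}

```text
t: 27.68
eef_pos: [591.5, -223.5, 12.5]
tcp_rot: [3.14, 0.001, 1.535]
ft_force: [-0.8, 1.1, 2.6]
opening: 0.21
grip_force: 30.0
```

Contact with the floor. Release, rise and go to look at the lid.

Emit:
{"fn": "step_arm", "kwargs": {"increments": [{"slide":[0,0,0],"roll":0},{"slide":[0,0,0],"roll":0},{"slide":[0,0,0],"roll":0},{"slide":[0,0,-0.04],"roll":0},{"slide":[0,0,-0.09],"roll":0}], "fingers": 0.29}}

```text
t: 28.3
eef_pos: [590.8, -223.3, 101.7]
tcp_rot: [-3.139, -0.001, 1.535]
ft_force: [-0.1, -0.6, 0.9]
opening: 0.289
grip_force: 0.0
```

Emit:
{"fn": "step_arm", "kwargs": {"increments": [{"slide":[0,0,-0.05],"roll":0},{"slide":[0,0,-0.1],"roll":0},{"slide":[0,0,-0.13],"roll":0},{"slide":[0,0,-0.13],"roll":0},{"slide":[0,0,-0.13],"roll":0}]}}

```text
t: 28.92
eef_pos: [590.9, -223.3, 230.6]
tcp_rot: [-3.14, -0.0, 1.535]
ft_force: [0.0, -0.7, 0.4]
opening: 0.289
grip_force: 0.0
```

```bash
python3 - <<'E'
from h import *
p=cur();print(p)
c=cam('wrist');W=world(c);save(c,'w6')
for b in blobs(W,25,45,(565,670,-335,-190),60): print('box',b)
m=(W[...,2]>54)&(W[...,2]<59)&(W[...,0]>545)&(W[...,0]<690)&(W[...,1]>-355)&(W[...,1]<-165)
print(cv2.minAreaRect(W[m][:,:2].astype(np.float32)))
for b in blobs(W,68,82,(530,710,-360,-160),60): print('hooks',b)
plan(p,[(574.4,-20.1,p[2]-20,1.223)],56)
E
```

```text
[np.float64(590.8929722637578), np.float64(-223.2514022067622), np.float64(230.6091022619678), np.float64(1.5347955101764807)]
box ([318, 175, 22, 63, 1345], [591.9, -221.7, 36.7], [[592.1, -222.6], [58.0, 19.9], 87.6])
box ([318, 247, 21, 64, 1302], [589.1, -293.1, 38.3], [[588.8, -295.9], [64.4, 20.0], 88.3])
box ([369, 247, 23, 64, 1091], [640.7, -290.1, 38.0], [[640.0, -297.5], [62.9, 20.3], 88.2])
((616.9133911132812, -260.75787353515625), (164.023681640625, 144.4205780029297), 87.89060974121094)
hooks ([274, 247, 18, 23, 372], [550.8, -257.3, 77.0], [[550.9, -258.1], [17.9, 14.8], 86.1])
hooks ([425, 247, 20, 23, 382], [681.9, -261.9, 76.9], [[682.0, -262.7], [18.0, 15.1], 89.6])
[{"slide": [0.0506, -0.0059, 0.005], "roll": 0.078}, {"slide": [0.1012, -0.0119, 0.01], "roll": 0.156}, {"slide": [0.1518, -0.0178, 0.015], "roll": 0.234}, {"slide": [0.2024, -0.0238, 0.02], "roll": 0.312}]
end [574.4   -20.1   210.609   1.223]
```

Emit:
{"fn": "step_arm", "kwargs": {"increments": [{"slide":[0.05,-0.006,0.005],"roll":0.078},{"slide":[0.1,-0.012,0.01],"roll":0.156},{"slide":[0.15,-0.018,0.015],"roll":0.234},{"slide":[0.202,-0.024,0.02],"roll":0.312},{"slide":[0.202,-0.024,0.02],"roll":0.312}], "fingers": 0.4}}

```text
t: 29.6
eef_pos: [573.7, -17.8, 210.2]
tcp_rot: [-3.139, 0.0, 1.226]
ft_force: [0.1, 0.1, -0.3]
opening: 0.4
grip_force: 0.0
```

Emit:
{"fn": "step_arm", "kwargs": {"increments": [{"slide":[0,0,0],"roll":0},{"slide":[0,0,0],"roll":0}]}}

```text
t: 29.85
eef_pos: [574.7, -21.8, 211.2]
tcp_rot: [-3.141, 0.0, 1.222]
ft_force: [0.2, -0.1, 0.0]
opening: 0.404
grip_force: 0.0
```

```bash
python3 - <<'E'
from h import *
p=cur();print(p)
c=cam('wrist');W=world(c);save(c,'w7')
m=(W[...,2]>10)&(W[...,2]<23)&(W[...,0]>485)&(W[...,0]<665)&(W[...,1]>-130)&(W[...,1]<90)
print('lid',cv2.minAreaRect(W[m][:,:2].astype(np.float32)))
for b in blobs(W,50,62,(500,650,-100,60),20): print('wing',b)
for b in blobs(W,12,23,(485,665,-130,90),100): print('fl',b)
for b in blobs(W,24,29,(485,665,-130,90),50): print('bar',b)
E
```

```text
[np.float64(574.6715324862374), np.float64(-21.814097894828777), np.float64(211.21402994356154), np.float64(1.2219721349084067)]
lid ((573.8151245117188, -22.171707153320312), (168.23330688476562, 132.29812622070312), 88.51832580566406)
wing ([319, 191, 15, 54, 784], [574.3, -20.9, 55.4], [[573.7, -22.2], [46.6, 12.1], 70.2])
fl ([227, 95, 191, 211, 21038], [576.2, -16.0, 18.5], [[573.8, -22.2], [168.2, 132.3], 88.5])
bar ([319, 139, 16, 53, 776], [588.7, 18.0, 25.9], [[588.2, 16.4], [45.3, 13.5], 70.1])
bar ([319, 241, 15, 35, 464], [557.8, -66.1, 25.9], [[558.0, -65.2], [34.7, 13.3], 70.2])
```

View pics/w7.png

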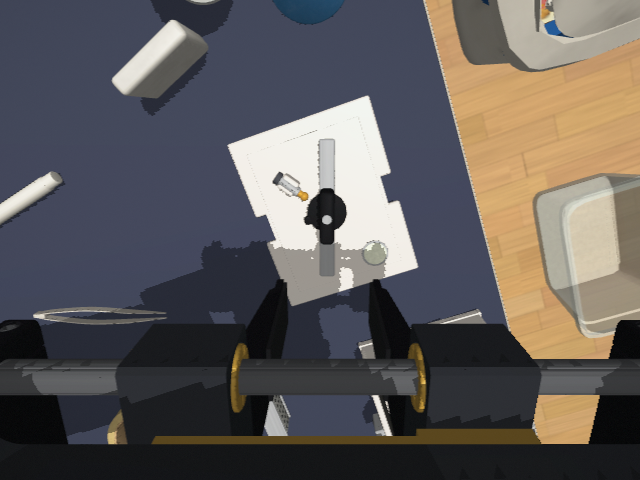

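The wrist view shows the lid at (325,205), undisturbed, with the wing at (327,212) in line with the tool. I'll grip it.

Emit:
{"fn": "step_arm", "kwargs": {"increments": [{"slide":[-0.001,-0.0007,0.05],"roll":0},{"slide":[-0.001,-0.0007,0.1],"roll":0},{"slide":[-0.001,-0.0007,0.14],"roll":0},{"slide":[-0.001,-0.0007,0.165],"roll":0},{"slide":[-0.001,-0.0007,0.172],"roll":0}], "fingers": 0.32}}

```text
t: 30.52
eef_pos: [573.1, -22.2, 38.2]
tcp_rot: [-3.139, 0.001, 1.222]
ft_force: [-0.3, -0.8, 0.3]
opening: 0.317
grip_force: 0.0
```

Emit:
{"fn": "step_arm", "kwargs": {"increments": [{"slide":[0,0,0],"roll":0},{"slide":[0,0,0.0],"roll":0}]}}

```text
t: 30.78
eef_pos: [574.2, -21.7, 40.7]
tcp_rot: [3.14, -0.0, 1.223]
ft_force: [1.8, -0.4, 0.4]
opening: 0.318
grip_force: 0.0
```

```bash
python3 - <<'E'
from h import *
p=cur();print(p,state()['ft_force'])
E
```

```text
[np.float64(574.1710953419483), np.float64(-21.695755386717934), np.float64(40.72959398823994), np.float64(1.2225780124298684)] [ 1.791047   -0.42014571  0.37753999]
```

Emit:
{"fn": "step_arm", "kwargs": {"increments": [{"slide":[0,0,0.003],"roll":0},{"slide":[0,0,0.003],"roll":0}]}}

```text
t: 31.02
eef_pos: [573.7, -21.4, 36.9]
tcp_rot: [3.141, -0.0, 1.223]
ft_force: [0.3, -0.1, -0.6]
opening: 0.32
grip_force: 0.0
```

Emit:
{"fn": "step_arm", "kwargs": {"increments": [{"slide":[0,0,0],"roll":0},{"slide":[0,0,0],"roll":0},{"slide":[0,0,0],"roll":0},{"slide":[0,0,0],"roll":0}], "fingers": 0.0}}

```text
t: 31.52
eef_pos: [573.6, -21.4, 36.7]
tcp_rot: [3.141, 0.0, 1.223]
ft_force: [0.0, -0.2, 1.3]
opening: 0.135
grip_force: 30.0
```

Emit:
{"fn": "step_arm", "kwargs": {"increments": [{"slide":[0,0,-0.02],"roll":0},{"slide":[0,0,-0.06],"roll":0},{"slide":[0,0,-0.1],"roll":0},{"slide":[0,0,-0.14],"roll":0},{"slide":[0,0,-0.14],"roll":0}]}}

```text
t: 32.15
eef_pos: [574.5, -21.5, 178.8]
tcp_rot: [3.137, -0.001, 1.223]
ft_force: [0.8, -0.0, -4.5]
opening: 0.135
grip_force: 30.0
```

```bash
python3 - <<'E'
from h import *
p=cur();print(p,state()['ft_force'],state()['opening'])
plan(p,[(616.7,-260.6,p[2],1.211)],50)
E
```

```text
[np.float64(574.4713448047223), np.float64(-21.534188888206685), np.float64(178.81581698482506), np.float64(1.2228336465941883)] [ 0.83080152 -0.04022841 -4.52604333] 0.13487846280097684
[{"slide": [-0.0421, 0.0242, -0.0], "roll": 0.002}, {"slide": [-0.0841, 0.0485, -0.0], "roll": 0.005}, {"slide": [-0.1262, 0.0727, -0.0], "roll": 0.007}, {"slide": [-0.1683, 0.097, -0.0], "roll": 0.009}, {"slide": [-0.2103, 0.1212, -0.0], "roll": 0.012}]
end [ 616.7   -260.6    178.816    1.211]
```

Emit:
{"fn": "step_arm", "kwargs": {"increments": [{"slide":[-0.042,0.024,0],"roll":0.002},{"slide":[-0.084,0.048,0],"roll":0.005},{"slide":[-0.126,0.073,0],"roll":0.007},{"slide":[-0.168,0.097,0],"roll":0.01},{"slide":[-0.2097,0.121,0],"roll":0.012}]}}

```text
t: 32.78
eef_pos: [615.2, -261.1, 174.1]
tcp_rot: [-3.138, -0.0, 1.211]
ft_force: [-0.2, -0.2, -4.1]
opening: 0.135
grip_force: 30.0
```

Emit:
{"fn": "step_arm", "kwargs": {"increments": [{"slide":[0,0,0.02],"roll":0},{"slide":[0,0,0.05],"roll":0},{"slide":[0,0,0.07],"roll":0},{"slide":[0,0,0.07],"roll":0},{"slide":[0,0,0.07],"roll":0}]}}

```text
t: 33.4
eef_pos: [615.8, -259.8, 106.4]
tcp_rot: [-3.141, -0.0, 1.211]
ft_force: [0.3, -0.3, -3.5]
opening: 0.137
grip_force: 30.0
```

```bash
python3 - <<'E'
from h import *
p=cur();print(p,state()['ft_force'],state()['opening'])
c=cam('side');W=world(c);save(c,'s8',(300,180,560,420))
c=cam('wrist');W=world(c);save(c,'w8')
z0=p[2]-36.7
m=(W[...,2]>z0+13)&(W[...,2]<z0+22)&(W[...,0]>525)&(W[...,0]<705)&(W[...,1]>-355)&(W[...,1]<-165)
q=W[m];print(z0,len(q),cv2.minAreaRect(q[:,:2].astype(np.float32)),np.linalg.lstsq(np.c_[q[:,:2]-[616,-260],np.ones(len(q))],q[:,2],rcond=None)[0])
E
```

```text
[np.float64(615.8177208082116), np.float64(-259.7808475592453), np.float64(106.37654414769605), np.float64(1.2108471738670143)] [ 0.26456292 -0.25213732 -3.51475108] 0.13652540305275063
69.67654414769605 47388 ((616.6325073242188, -260.4192810058594), (167.91839599609375, 132.21533203125), 87.91850280761719) [-1.15824076e-03 -3.74975377e-03  8.87962689e+01]
```

View pics/w8.png

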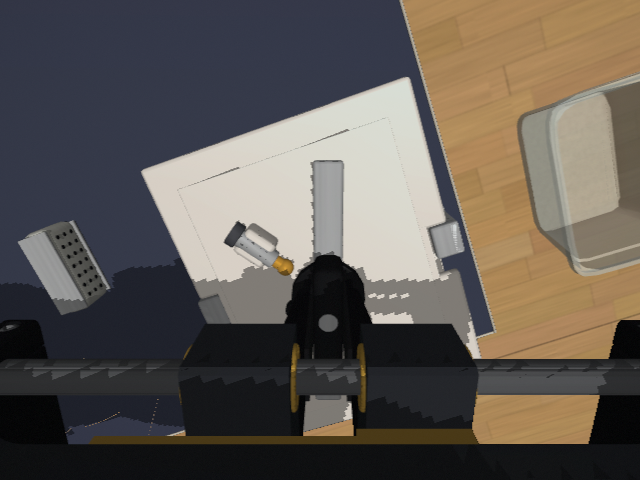

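The wrist view shows the lid level above the box and aligned to about 0.3 mm, with the notches at both hooks, (215,308) and (446,240). I'll lower it and press.

Emit:
{"fn": "step_arm", "kwargs": {"increments": [{"slide":[0,0,0.008],"roll":0},{"slide":[0,0,0.014],"roll":0},{"slide":[0,0,0.018],"roll":0},{"slide":[0,0,0.022],"roll":0},{"slide":[0,0,0.022],"roll":0}]}}

```text
t: 34.12
eef_pos: [616.1, -260.1, 84.9]
tcp_rot: [3.141, 0.0, 1.211]
ft_force: [0.1, -1.0, -2.7]
opening: 0.133
grip_force: 30.0
```

Emit:
{"fn": "step_arm", "kwargs": {"increments": [{"slide":[0,0,0.001],"roll":0},{"slide":[0,0,0.002],"roll":0},{"slide":[0,0,0.003],"roll":0},{"slide":[0,0,0.004],"roll":0},{"slide":[0,0,0.004],"roll":0}]}}

```text
t: 34.75
eef_pos: [616.6, -260.2, 82.7]
tcp_rot: [3.138, 0.001, 1.211]
ft_force: [-2.2, 0.9, 12.8]
opening: 0.14
grip_force: 30.0
```

```bash
python3 - <<'E'
from h import *
print(cur(),state()['ft_force'],state()['moment'])
E
```

```text
[np.float64(616.6297761861581), np.float64(-260.2236168844314), np.float64(82.69956553918287), np.float64(1.2108759948262275)] [-2.24028622  0.92161016 12.81223797] [0.0624638  0.28695413 0.02513125]
```

Emit:
{"fn": "step_arm", "kwargs": {"increments": [{"slide":[0,0,0.001],"roll":0},{"slide":[0,0,0.002],"roll":0},{"slide":[0,0,0.003],"roll":0},{"slide":[0,0,0.003],"roll":0},{"slide":[0,0,0.003],"roll":0}]}}

```text
t: 35.38
eef_pos: [616.6, -260.3, 80.6]
tcp_rot: [3.138, 0.001, 1.211]
ft_force: [-5.3, 2.0, 20.2]
opening: 0.134
grip_force: 30.0
```

```bash
python3 - <<'E'
from h import *
print(cur(),state()['ft_force'],state()['moment'])
c=cam('wrist');W=world(c)
m=(W[...,2]>52)&(W[...,2]<70)&(W[...,0]>552)&(W[...,0]<682)&(W[...,1]>-340)&(W[...,1]<-180)
q=W[m];print(len(q),np.linalg.lstsq(np.c_[q[:,:2]-[616,-260],np.ones(len(q))],q[:,2],rcond=None)[0])
E
```

```text
[np.float64(616.5715833972428), np.float64(-260.25749282749695), np.float64(80.56884107756558), np.float64(1.2108806095890854)] [-5.32957733  1.95874843 20.18952995] [0.36386109 0.9572414  0.01336435]
47226 [-1.74512252e-04  1.58039106e-03  6.26066009e+01]
```

Fully home (flange top 62.6 mm, as at the start). Turn clockwise.

Emit:
{"fn": "step_arm", "kwargs": {"increments": [{"slide":[0,0,0],"roll":0.13},{"slide":[0,0,0],"roll":0.26},{"slide":[0,0,0],"roll":0.39},{"slide":[0,0,0],"roll":0.52},{"slide":[0,0,0],"roll":0.65}]}}

```text
t: 36.05
eef_pos: [616.5, -260.2, 80.6]
tcp_rot: [3.139, -0.001, 0.557]
ft_force: [-5.3, 2.2, 20.4]
opening: 0.133
grip_force: 30.0
```

Emit:
{"fn": "step_arm", "kwargs": {"increments": [{"slide":[0,0,0],"roll":0.13},{"slide":[0,0,0],"roll":0.26},{"slide":[0,0,0],"roll":0.39},{"slide":[0,0,0],"roll":0.52},{"slide":[0,0,0],"roll":0.6}]}}

```text
t: 36.67
eef_pos: [616.4, -260.1, 80.6]
tcp_rot: [3.14, -0.003, -0.042]
ft_force: [-5.8, 3.2, 21.2]
opening: 0.132
grip_force: 30.0
```

Emit:
{"fn": "step_arm", "kwargs": {"increments": [{"slide":[0,0,0],"roll":0.02},{"slide":[0,0,0],"roll":0.02},{"slide":[0,0,0],"roll":0}]}}

```text
t: 37.05
eef_pos: [616.5, -260.0, 80.6]
tcp_rot: [3.14, -0.003, -0.038]
ft_force: [-5.0, 2.4, 21.1]
opening: 0.133
grip_force: 30.0
```

```bash
python3 - <<'E'
from h import *
print(cur(),state()['ft_force'],state()['moment'],state()['opening'])
c=cam('wrist');W=world(c)
m=(W[...,2]>52)&(W[...,2]<70)&(W[...,0]>552)&(W[...,0]<682)&(W[...,1]>-340)&(W[...,1]<-180)
q=W[m];print(len(q),np.linalg.lstsq(np.c_[q[:,:2]-[616,-260],np.ones(len(q))],q[:,2],rcond=None)[0])
E
```

```text
[np.float64(616.4575587173422), np.float64(-260.03140159284396), np.float64(80.55308534070451), np.float64(-0.038240350457310335)] [-5.04260121  2.39682163 21.11326129] [0.65726757 1.20370689 0.02562927] 0.13325010586202546
48207 [-4.85673857e-03 -1.87755453e-03  6.28870743e+01]
```

Release, rise and check.

Emit:
{"fn": "step_arm", "kwargs": {"increments": [{"slide":[0,0,0],"roll":0},{"slide":[0,0,0],"roll":0},{"slide":[0,0,0],"roll":0},{"slide":[0,0,-0.04],"roll":0},{"slide":[0,0,-0.09],"roll":0}], "fingers": 0.3}}

```text
t: 37.72
eef_pos: [615.4, -259.6, 167.4]
tcp_rot: [-3.14, 0.002, -0.039]
ft_force: [0.5, -0.1, 0.7]
opening: 0.301
grip_force: 0.0
```

Emit:
{"fn": "step_arm", "kwargs": {"increments": [{"slide":[0,0,-0.05],"roll":0},{"slide":[0,0,-0.06],"roll":0},{"slide":[0,0,-0.06],"roll":0},{"slide":[0,0,-0.06],"roll":0}]}}

```text
t: 38.22
eef_pos: [615.3, -259.5, 225.8]
tcp_rot: [-3.14, 0.002, -0.039]
ft_force: [-0.5, 0.2, -0.3]
opening: 0.3
grip_force: 0.0
```

```bash
python3 - <<'E'
from h import *
print(cur())
c=cam('wrist');W=world(c);save(c,'w9')
m=(W[...,2]>52)&(W[...,2]<66)&(W[...,0]>535)&(W[...,0]<705)&(W[...,1]>-355)&(W[...,1]<-165)
q=W[m];print(cv2.minAreaRect(q[:,:2].astype(np.float32)),np.linalg.lstsq(np.c_[q[:,:2]-[616,-260],np.ones(len(q))],q[:,2],rcond=None)[0])
for b in blobs(W,92,110,(500,700,-350,-150),20): print('wing',b)
for b in blobs(W,20,45,(400,500,-330,100),60): print('old',b)
E
```

```text
[np.float64(615.3280542148377), np.float64(-259.5493193185419), np.float64(225.82989843988167), np.float64(-0.03921579251242169)]
((617.055908203125, -260.7322998046875), (168.40382385253906, 146.17532348632812), 87.87772369384766) [-9.19911504e-04 -1.85512209e-03  6.24207275e+01]
wing ([320, 196, 17, 58, 959], [619.0, -260.7, 99.3], [[618.0, -260.5], [12.6, 44.6], 88.0])
```

View pics/w9.png

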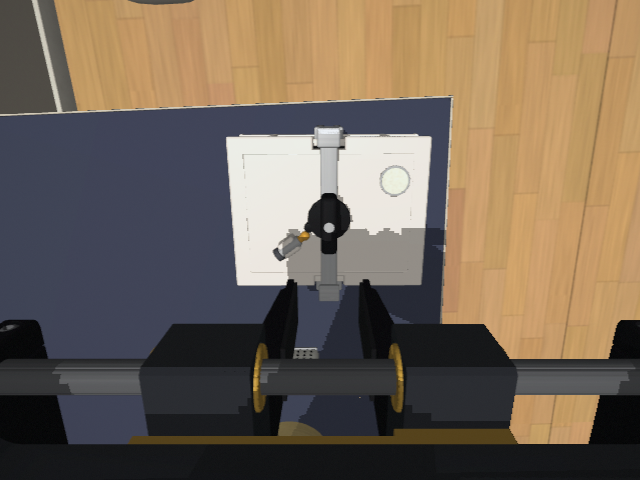

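The wrist view shows the lid level and home. The wing at (328,222) and the bar are in line with both hooks, (329,138) and (329,290), as at the start. Handing in.

```bash
python3 -c "
from h import *
print(env.job_done())"
```

```text
the job is handed in; nothing more can be done
None
```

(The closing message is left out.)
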